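# Check that a batter dispenser's hand lever stops short of its grip bar

## Robot

A 7-joint arm with a two-finger parallel gripper is mounted at the origin on a cart in front of the work surface, level with it; the furniture and walls round the work are solid. World frame = base frame: x ahead of the robot, y to its left, z up, the work surface at z = 0. Lengths are in m, angles in rad, forces in N, time in s.
With the tool pointing down it reaches from about 0.4 to 0.9 m from the base axis. Payload 5.6 kg.
Tool frame: the origin (TCP) lies midway between the tips of the shut fingers; the grasp point (between the pads) lies 19 mm behind it; y points along the fingers, z is the direction in which the jaws open and shut, and the axes are right-handed (so a half turn about y gives the same grasp; the last joint's range is limited). The gripper opens to 92 mm and grips with 3 to 60 N. Pads are 20 mm wide; open, the fingers measure 128 mm over their backs; the gripper's body (75 mm by 189 mm) begins 69 mm behind the grasp point.
Start: joints at [-1.153, 0.468, -0.012, 1.603, 0.006, 1.071, -0.056], TCP at [0.289, 0.582, 0.215] pointing down, gripper open.
Joint ranges: [-2.53, 2.53], [-0.31, 2.02], [-1.57, 1.55], [0.28, 2.44], [-1.29, 4.43], [0.15, 1.84], [-2.92, 2.92]. Speed limits (rad/s): [2.57, 2.57, 3.14, 3.14, 3.14, 3.14, 3.14].

## Interface

Orientations are given as a 3x3 rotation matrix whose columns are the frame's x, y, z axes.
In Python, from station import env, effector, solver, viewer, workorder, search_frame, tip_of gives the robot as it stands. Calls block until the motion is done:
- env.reach(position, orientation): joint-space move of the TCP to a pose.
- env.movel(position, frame=None, rate=0.15): straight line of the TCP; frame=None keeps the orientation; rate is the mean speed in m/s.
- env.goto_joints(angles): joint-space move.
- effector.release() and effector.grasp(squeeze=None): open the fingers fully, or close them until they stop; squeeze is the grip in N (None keeps the last).
- env.pause(seconds).
- solver.inverse_kinematics(position, orientation): joint angles nearest the present ones, or None.
- env.sense(): the state.
- viewer.read_camera(name): name is "scene" or "top"; returns (picture, depth): 480x640x3 uint8, red, green, blue; 480x640 float32, m along the optical axis (not along the pixel's ray), 0 where there is no reading.
- viewer.camera_info(name): a dict with "intrinsics" (3x3 intrinsics, pixels), "dist_coeffs" ([k1, k2, p1, p2, k3] as OpenCV has them; the pictures are not rectified), "eye" and "rotation" of the camera in the world. Camera axes: x right, y up, looking along -z (the intrinsics and any distortion apply to the point x, -y, -z); pixel columns grow to the right and rows downward; lengths in m; the calibration is good to about 2 mm. A picture is of the moment at which its call begins. camera_info takes no time and is no camera call.
A pose or a line that the arm cannot do raises env.PlanningError and nothing moves.
- workorder.finish_job(): hands the job in, once; it reports no verdict.
Trained networks look in the newest picture that a camera, given by its name, has taken for a name from the list of things; names that differ only in an ending like _2 or _b are one class to them, and where a whole thing is asked for, a point or a joint stands for the part that bears it (a point fixed in the world has none). Each returns a list of dicts, best first, with "score" (0 to 1); they miss things now and then, are a little off and sometimes report something else, mostly with a low value. They report only what shows in the picture. A call takes as long as a camera call.
- search_frame(camera, name): "at" ([x, y, z] in m, in world coordinates, good to about 4 mm: the middle of the surface that is visible of it).
- tip_of(camera, name): "at" ([x, y, z] in m, in world coordinates, good to about 4 mm: a listed point, or the origin of a listed thing).
The state is a dict: "t": time; "joint_positions": joint angles; "joint_velocities": joint speeds; "tau": joint torques, N m; "ee_pos": TCP position; "tcp_rot": TCP orientation; "wrist_force": force on the tool from outside, world axes, zero at the start; "moment": the same for the moment, N m; "gripper_width": finger opening in m.
Only numpy, scipy, OpenCV 4.12 (cv2) and the standard library are available. Lean on these libraries where they do the work, as an engineer would, in place of code of your own. Each camera call takes 0.05 s, during which the arm holds its last target.

## Task

Check the red hand lever of the empty batter dispenser with the outside of your fingers, without grasping it: push it from its outer side in towards the black grip bar as far as its stop, where it stays short of the bar, let it spring all the way back out, then push it in to the stop again and finish while holding it there. Push gently, never put a finger on the lever's inner side or touch the bar, and leave the other things on the table where they stand.

Things in the scene. Friction and masses are not known exactly. Their poses are not given: they have to be found in the camera images.
- dispenser: batter dispenser that stands fast on the table: round steel foot of 88 mm radius, open funnel of 85 mm radius with its rim at a height of 180 mm. Origin: centre of the foot's underside, on the table; z up. A grip bar sticks out level along its own -x, at y = 0; the lever lies beside it on the -y side and is pushed towards +y. The bracket that holds both reaches out to x = -126 mm and up to a height of 167 mm
- bar_end (a point): the free end of the grip bar, on its axis, 140 mm above the table. The bar has a black ribbed rubber grip, 31 mm thick, from x = -130 to -270 mm of the dispenser; it is fixed and not to be touched
- lever (a joint): angle of the red hand lever about its upright pivot, rad: 0 = fully out, where a spring holds it, splayed 0.32 rad away from the bar; it grows as the lever is pushed in; 0.32 = its stop, where the lever is parallel to the bar with 20 mm free between them. Pushed 120 mm from the pivot the spring takes about 3 N at 0 and 7 N just before the stop, where the force rises steeply; more than 40 N would harm it
- lever_pivot (a point): the lever's pivot, half-way up the lever, 140 mm above the table. The point turns with the lever: its x axis points from the lever's free end to the pivot, its y axis from the outer side towards the bar, z up. The lever runs 150 mm from here along -x, is 24 mm tall (128 to 152 mm above the table), and 12 mm thick (y from -6 to +6 mm) plus a 3 mm thick black strip on its inner side, which is not to be touched
- lever_pad (a point): the place to push: a point on the lever's red outer face, 120 mm from the pivot, half-way up (140 mm above the table). Its axes are those of lever_pivot, so it is pushed along its own +y
- cup: stainless measuring cup with a handle, 74 x 103 x 74 mm tall, loose on the aluminium tray; bystander. Origin: centre of its underside
- syrup: white squeeze bottle with a red nozzle, 56 mm across, 184 mm tall, loose; bystander. Origin: centre of its underside
- timer: white kitchen timer with a red dial, 94 x 68 x 34 mm tall, loose; bystander. Origin: centre of its underside
- cake_b: flat piece of cake, 82 x 76 x 46 mm tall, loose on the aluminium tray; bystander. Origin: centre of its underside

How it is judged:
On the way, in this order (a step that is already met when the one before it is completed fails the run):
1. the lever is pushed in to its stop with the fingers on its outer side (value of joint lever above 0.295 rad and contact force between the fingers and lever_c3 below 0.5 N and contact force between the fingers and lever above 2 N), for 0.3 s.
2. the lever has sprung all the way back out (value of joint lever below 0.03 rad), for 0.2 s.
3. the lever is pushed in to its stop again and held (all of step 1), for 0.3 s.
At the end, for the whole second after the job is handed in: The fingers hold the lever within 0.025 rad of its stop (joint above 0.295) at rest, with a steady push of 2 to 40 N on its outer side, none on its inner side; nothing touches the grip bar, and every bystander stands within 20 mm of where it was (all of step 3 and contact force between anything else and lever below 40 N and velocity of joint lever between -0.05 and 0.05 rad/s and contact force between anything else and dispenser_c0 below 1 N and distance of each of cup, syrup, timer, cake_b from where it was at the start of the episode below 0.02 m); the arm keeps its last pose, push and grip.
It fails at once if the lever is pushed with more than 40 N (contact force between anything else and lever above 40 N).
It fails at once if a finger touches the lever's inner side (contact force between the fingers and lever_c3 above 0.5 N).
It fails at once if the robot touches the grip bar (contact force between any of the fingers, the arm and dispenser_c0 above 1 N).
It fails at once if one of the other things is moved by more than 20 mm (distance of any of cup, syrup, timer, cake_b from where it was at the start of the episode above 0.02 m).
It also fails if it takes over 43 s, if anything falls off the work surface, if the arm or the gripper's body presses on something with over 40 N, if the wrist force passes 120 N, or if a joint passes its speed limit or range.

## Working session

There is one attempt and no reset: what is moved stays moved. The work goes in short steps, each a Python script; the robot and the scene stay as the last script left them, time stands still between calls to the robot, and variables do not carry over. Pictures are saved under pics/ and viewed, and the job is handed in when it is done.

```bash
mkdir -p pics; ls; python3 - <<'E'
from station import env, effector, solver, viewer, workorder, search_frame, tip_of
import cv2,numpy as np
for c in ["scene","top"]:
    p,d=viewer.read_camera(c); cv2.imwrite(f"pics/{c}0.png",p[:,:,::-1])
    i=viewer.camera_info(c); print(c,np.round(i["eye"],3),np.round(i["rotation"],3).tolist(),i["intrinsics"],i["dist_coeffs"])
    for n in ["dispenser","bar_end","lever_pivot","lever_pad","cup","syrup","timer","cake_b"]:
        print(n,[(np.round(r["at"],3).tolist(),round(r["score"],2)) for r in tip_of(c,n)[:2]])
    print("lever",[(np.round(r["at"],3).tolist(),round(r["score"],2)) for r in search_frame(c,"lever")[:2]])
s=env.sense();print(s)
E
```

```text
pics
scene [ 0.022 -0.653  0.705] [[0.64, 0.5, -0.583], [-0.769, 0.43, -0.474], [0.014, 0.752, 0.659]] [[434.52709335   0.         319.28215056]
 [  0.         434.52709335 245.36211449]
 [  0.           0.           1.        ]] [-0.06484469  0.          0.          0.          0.        ]
dispenser [([0.7, -0.271, 0.001], 0.91)]
bar_end [([0.592, -0.025, 0.142], 0.59)]
lever_pivot [([0.611, -0.186, 0.146], 0.84)]
lever_pad [([0.531, -0.101, 0.142], 0.69)]
cup [([0.427, -0.475, 0.002], 0.89)]
syrup [([0.557, -0.314, -0.003], 0.71)]
timer [([0.468, -0.051, 0.001], 0.63)]
cake_b [([0.359, -0.359, 0.003], 0.97)]
lever [([0.564, -0.14, 0.144], 0.83), ([0.347, -0.372, 0.031], 0.66)]
top [ 0.339 -0.259  1.174] [[-0.013, 0.987, -0.163], [-1.0, -0.015, -0.013], [-0.015, 0.163, 0.987]] [[576.58765718   0.         315.72674476]
 [  0.         576.58765718 238.60785919]
 [  0.           0.           1.        ]] [-0.12196692  0.          0.          0.          0.        ]
dispenser [([0.701, -0.269, 0.004], 0.62), ([0.422, -0.47, 0.003], 0.2)]
bar_end [([0.59, -0.026, 0.14], 0.72)]
lever_pivo
[... 467 characters left out ...]
oint_velocities': array([-1.07886097e-03, -6.08811042e-04, -1.64131911e-03, -8.08925258e-04,
        3.06903739e-04, -9.05975339e-05,  1.20805312e-04]), 'tau': array([-3.31527162e-04, -5.20395148e+01, -1.26538065e-02, -2.44065517e+01,
       -5.66642813e-02,  1.09640838e-02,  1.89343905e-05]), 'ee_pos': array([0.28905716, 0.58218486, 0.21457864]), 'tcp_rot': array([[ 8.95679066e-01,  3.24805685e-05,  4.44701033e-01],
       [-4.44701032e-01, -2.72540213e-05,  8.95679067e-01],
       [ 4.12120567e-05, -9.99999999e-01, -9.96671402e-06]]), 'wrist_force': array([-0.35853919,  0.24721293,  0.39229141]), 'moment': array([-0.02612337, -0.00771338,  0.0095009 ]), 'gripper_width': 0.0918316158896722}
```

View pics/scene0.png

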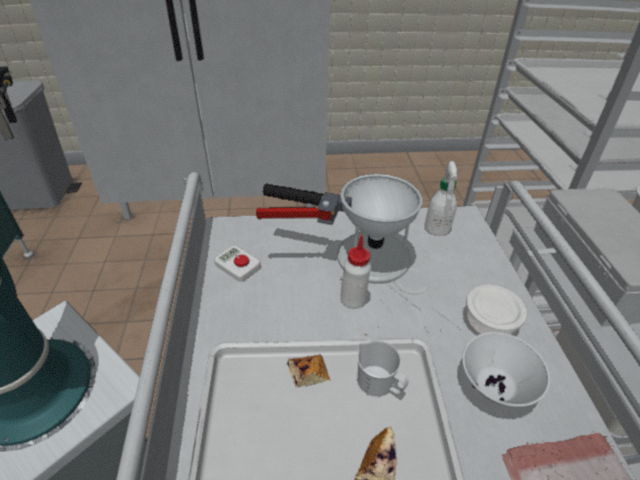

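View pics/top0.png

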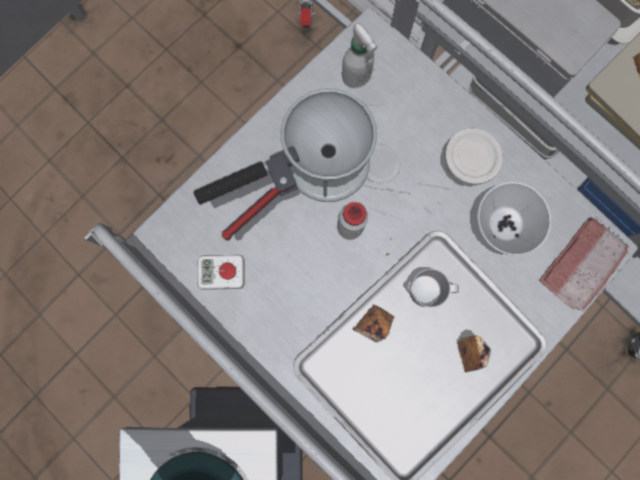

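The pictures show the bar (black, top view 195–265, 165–200), with the red lever beside it (225–285, 190–235), the timer at (220,272) and the syrup at (353,215). A rail runs between the robot and the table, so I'll measure the heights along the arm's path before moving.

```bash
cat > h.py <<'E'
from station import env, effector, solver, viewer, workorder, search_frame, tip_of
import cv2,numpy as np
def cloud(c):
    p,d=viewer.read_camera(c); i=viewer.camera_info(c)
    v,u=np.mgrid[0:480,0:640]; uv=np.stack([u,v],-1).reshape(-1,1,2).astype(np.float64)
    n=cv2.undistortPoints(uv,np.array(i["intrinsics"]),np.array(i["dist_coeffs"])).reshape(480,640,2)
    P=np.stack([n[...,0]*d,-n[...,1]*d,-d],-1)
    return p,d,P@np.array(i["rotation"]).T+np.array(i["eye"])
psi=-1.16; piv=np.array([0.613,-0.186])
def ax(th): # lever axes x,y in world at lever angle th
    a=psi+0.32-th; return np.array([np.cos(a),np.sin(a)]),np.array([-np.sin(a),np.cos(a)])
def frame(th,s=1):
    y=s*ax(th)[1]; X=np.r_[y,0]; Y=np.array([0,0,-1.]); return np.stack([X,Y,np.cross(X,Y)],1)
def pos(th,off,z,r=0.12):
    x,y=ax(th); return np.r_[piv-r*x+(-0.006-0.010+off)*y,z]
E
python3 - <<'E'
from h import *
p,d,W=cloud("top")
ok=d>0
# max height on xy grid
for X in np.arange(0.1,0.9,0.05):
    row=[]
    for Y in np.arange(-0.4,0.65,0.05):
        m=ok&(abs(W[...,0]-X)<.025)&(abs(W[...,1]-Y)<.025)
        row.append("%5.2f"%np.percentile(W[...,2][m],99) if m.sum()>3 else "  -  ")
    print("%.2f"%X,*row)
# red lever pixels
hsv=cv2.cvtColor(p,cv2.COLOR_RGB2HSV)
red=(hsv[...,1]>130)&((hsv[...,0]<8)|(hsv[...,0]>172))&ok
m=red&(W[...,2]>.13)&(W[...,2]<.165)&(abs(W[...,0]-.56)<.1)&(abs(W[...,1]+.13)<.1)
q=W[m]; print(m.sum(),q.mean(0),cv2.fitLine(q[:,:2].astype(np.float32),cv2.DIST_HUBER,0,.01,.01).ravel(),q[:,1].max(),q[q[:,1].argmax()])
bl=(hsv[...,2]<60)&ok&(W[...,2]>.12)&(W[...,2]<.17)&(abs(W[...,0]-.63)<.12)&(abs(W[...,1]+.08)<.1)
q=W[bl]; print(bl.sum(),q.mean(0),cv2.fitLine(q[:,:2].astype(np.float32),cv2.DIST_HUBER,0,.01,.01).ravel(),q[q[:,1].argmax()])
print(ax(0),ax(.32),pos(0,0,.12))
for s in (1,-1):
  for th,o,z in ((0,-.04,.3),(0,-.04,.12),(.32,0,.12)):
    print(s,solver.inverse_kinematics(pos(th,o,z),frame(th,s)))
E
```

```text
0.10  0.02  0.03  0.14  0.15   -    0.01  0.00  0.02  0.02  0.02  0.00  0.00 -0.70 -0.79 -0.79 -0.79 -0.79 -0.79 -0.79 -0.79 -0.79
0.15  0.01  0.02  0.03  0.14  0.15  0.00  0.00  0.00  0.00  0.00  0.00  0.00 -0.70 -0.79 -0.79 -0.79 -0.79 -0.79 -0.79 -0.79 -0.79
0.20  0.01  0.01  0.02  0.03  0.14  0.15   -     -     -   -0.79 -0.79 -0.79 -0.79 -0.79 -0.79 -0.79 -0.79 -0.79 -0.79 -0.79 -0.79
0.25  0.01  0.01  0.01  0.02  0.03  0.14  0.15   -     -     -   -0.79 -0.79 -0.79 -0.79 -0.79 -0.79 -0.79 -0.79 -0.79 -0.79 -0.79
0.30  0.01  0.02  0.01  0.02  0.02  0.01  0.14  0.15   -     -     -   -0.79 -0.79 -0.79 -0.79 -0.79 -0.79 -0.79 -0.79 -0.79 -0.79
0.35  0.05  0.05  0.02  0.02  0.00  0.01  0.00  0.14  0.15   -     -     -   -0.79 -0.79 -0.79 -0.79 -0.79 -0.79 -0.79 -0.79 -0.79
0.40  0.07  0.04  0.03  0.00  0.01  0.00  0.01  0.00  0.14  0.15   -     -     -   -0.79 -0.79 -0.79 -0.79 -0.79 -0.79 -0.79 -0.79
0.45  0.03  0.02  0.01  0.01  0.01  0.01  0.03  0.04  0.03  0.14  0.14   -     -     -   -0.79 -0.79 -0.79 -0.79 -0.79 -0.79 -0.79
0.50  0.02  0.01  0.00  0.00  0.00  0.00  0.15  0.03
[... 1290 characters left out ...]
6746283, -0.74464312]), array([0.74464312, 0.66746283])) (array([ 0.39933953, -0.91680311]), array([0.91680311, 0.39933953])) [ 0.52099017 -0.10732223  0.12      ]
1 [-0.31460393  0.14216299  0.57838048  1.87088122 -0.08485415  1.15277069
  2.59525373]
1 [-0.06560612  0.36532422  0.32065506  2.0413459  -0.16439001  0.75881442
  2.65657409]
1 [-0.12871148  0.43393363  0.27229161  1.9274447  -0.15818656  0.80064032
  2.21161977]
-1 [-0.5531442   0.16226839  0.85799565  1.88226146 -0.13394823  1.15600861
 -0.48744446]
-1 [-0.43443441  0.44483208  0.79160045  2.06267826 -0.43849649  0.80535518
 -0.21981375]
-1 [-0.44713757  0.49879385  0.69074099  1.94738804 -0.42078782  0.84220301
 -0.68966781]
```

```bash
python3 - <<'E'
from h import *
effector.grasp(20); print(env.sense()["t"],env.sense()["gripper_width"])
p=env.sense()["ee_pos"]; env.movel(np.r_[p[:2],.28],rate=.3)
env.reach(pos(0,-.045,.27),frame(0,-1)); s=env.sense(); print(s["t"],s["ee_pos"])
env.movel(pos(0,-.045,.122),frame(0,-1),rate=.15)
s=env.sense(); print(s["t"],s["ee_pos"],s["wrist_force"],s["moment"])
for c in ("scene","top"):
    q,_=viewer.read_camera(c); cv2.imwrite(f"pics/{c}1.png",q[:,:,::-1])
E
```

```text
2.4 0.0005693873311734363
5.4083 [ 0.48790798 -0.13640188  0.26991279]
6.5417 [ 0.48811047 -0.13760462  0.1227119 ] [-0.16232342  0.63634701 -0.57071218] [-0.039195    0.07999082 -0.02391555]
```

```bash
cd pics; python3 -c "
import cv2,numpy as np
a=cv2.imread('scene1.png')[120:330,180:480];b=cv2.imread('top1.png')[80:290,150:450]
cv2.imwrite('c1.png',np.vstack([cv2.resize(x,(426,298)) for x in (a,b)]))"
```

```text
(no output)
```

View pics/c1.png

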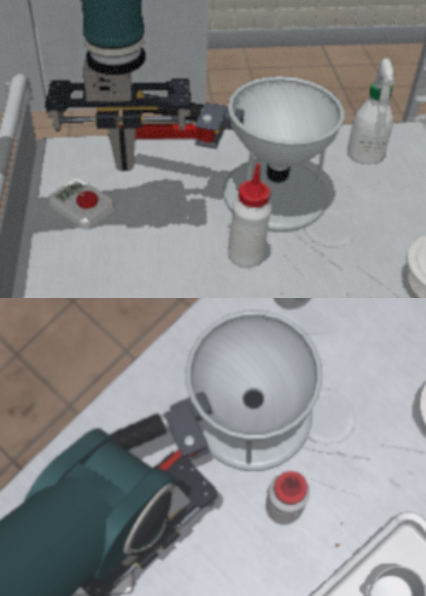

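The upper half shows the closed fingers (about 122,150) on the lever's outer side, with the timer, syrup and bar clear. Now I'll push with force feedback.

```bash
cat >> h.py <<'E'
w0=np.array([-0.162,0.636,-0.571])
def F(th):
    s=env.sense(); return -(s["wrist_force"]-w0)[:2]@ax(th)[1], s
def offnow(th,s): # actual tool offset in lever y from nominal contact
    x,y=ax(th); return (s["ee_pos"][:2]-(piv-.12*x-.016*y))@y
E
python3 - <<'E'
from h import *
def go(th,off,rate):
    env.movel(pos(th,off,.122),frame(th,-1),rate=rate); f,s=F(th)
    print("t%.2f th%.3f off%.4f F%.2f act%.4f w%s"%(s["t"],th,off,f,offnow(th,s),np.round(s["wrist_force"]-w0,1))); return f
go(0,-.008,.08)
for th in (.06,.12,.18,.22,.25):
    f=go(th,-.002,.04)
    if f>14: break
E
```

```text
t7.26 th0.000 off-0.0080 F0.15 act-0.0081 w[-0.3  0.1  1.4]
t7.74 th0.060 off-0.0020 F3.43 act-0.0030 w[-2.1 -2.9  1.7]
t8.07 th0.120 off-0.0020 F3.73 act-0.0027 w[-2.  -3.7  2.6]
t8.41 th0.180 off-0.0020 F5.26 act-0.0026 w[-3.2 -4.8  1.8]
t8.68 th0.220 off-0.0020 F5.78 act-0.0026 w[-3.8 -5.1  1.5]
t8.93 th0.250 off-0.0020 F4.94 act-0.0028 w[-3.1 -4.8  2.5]
```

```bash
python3 - <<'E'
from h import *
off=-.002; th=.25
for k in range(24):
    if th<.3195: th=min(.32,th+.01)
    else: off+=.0007
    env.movel(pos(th,off,.122),frame(th,-1),rate=.02); env.pause(.05); f,s=F(th)
    print("t%.2f th%.3f off%.4f F%.2f act%.4f"%(s["t"],th,off,f,offnow(th,s)))
    if f>12: break
E
```

```text
t9.23 th0.260 off-0.0020 F5.57 act-0.0029
t9.53 th0.270 off-0.0020 F5.55 act-0.0029
t9.83 th0.280 off-0.0020 F4.97 act-0.0030
t10.13 th0.290 off-0.0020 F5.55 act-0.0031
t10.43 th0.300 off-0.0020 F5.46 act-0.0031
t10.73 th0.310 off-0.0020 F6.05 act-0.0032
t11.03 th0.320 off-0.0020 F5.91 act-0.0032
t11.33 th0.320 off-0.0013 F5.45 act-0.0025
t11.63 th0.320 off-0.0006 F6.18 act-0.0019
t11.93 th0.320 off0.0001 F5.78 act-0.0013
t12.23 th0.320 off0.0008 F6.14 act-0.0007
t12.53 th0.320 off0.0015 F6.36 act0.0000
t12.83 th0.320 off0.0022 F8.37 act0.0004
t13.13 th0.320 off0.0029 F8.90 act0.0004
t13.43 th0.320 off0.0036 F9.95 act0.0005
t13.73 th0.320 off0.0043 F12.10 act0.0006
```

The stop is clear: the force climbs from 6 to 12 N while the finger barely moves, within 1 mm of where the model puts it. Next I hold, back off fully, and push again.

```bash
python3 - <<'E'
from h import *
def go(th,off,rate,p=0):
    env.movel(pos(th,off,.122),frame(th,-1),rate=rate)
    if p: env.pause(p)
    f,s=F(th); print("t%.2f th%.3f off%.4f F%.2f act%.4f"%(s["t"],th,off,f,offnow(th,s))); return f
env.pause(.5); f,s=F(.32); print("held",f,offnow(.32,s))
q,_=viewer.read_camera("scene"); cv2.imwrite("pics/s2.png",q[120:330,180:480,::-1])
go(.16,-.006,.06); go(0,-.03,.06,.8)
q,_=viewer.read_camera("scene"); cv2.imwrite("pics/s3.png",q[120:330,180:480,::-1])
print([(np.round(r["at"],3).tolist(),round(r["score"],2)) for r in tip_of("scene","lever_pad")[:2]])
a=cv2.imread('pics/s2.png');b=cv2.imread('pics/s3.png')
cv2.imwrite('pics/c2.png',np.vstack([cv2.resize(x,(426,298)) for x in (a,b)]))
E
```

```text
held 13.14116257572115 0.0005757587346089697
t14.93 th0.160 off-0.0060 F4.49 act-0.0062
t16.60 th0.000 off-0.0300 F-0.70 act-0.0300
[([0.529, -0.104, 0.142], 0.89), ([0.699, -0.273, 0.0], 0.2)]
```

View pics/c2.png

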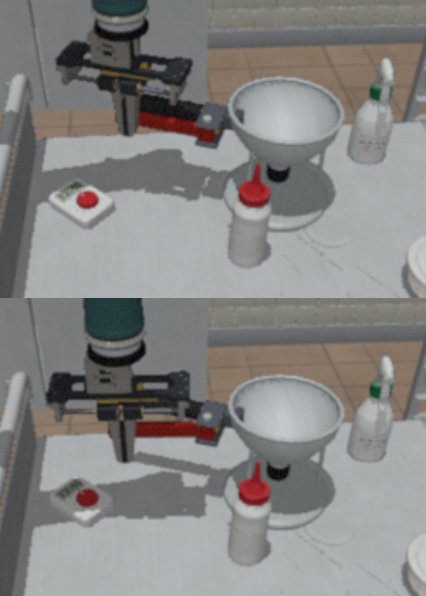

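The top half shows the lever (about 180,125) parallel to the bar at its stop. The bottom half shows it sprung out again (180,430) and clear of the fingers. Now the second push.

```bash
python3 - <<'E'
from h import *
def go(th,off,rate,p=0):
    env.movel(pos(th,off,.122),frame(th,-1),rate=rate)
    if p: env.pause(p)
    f,s=F(th); print("t%.2f th%.3f off%.4f F%.2f act%.4f"%(s["t"],th,off,f,offnow(th,s))); return f
go(0,-.008,.06); go(.16,-.002,.04); go(.32,-.002,.04,.1)
off=-.002
while off<.006:
    off+=.001
    if go(.32,off,.02,.05)>11.5: break
env.pause(.8); f,s=F(.32); print("held",f,offnow(.32,s),abs(s["joint_velocities"]).max(),s["t"])
q,_=viewer.read_camera("scene"); cv2.imwrite("pics/s4.png",q[:,:,::-1])
for n in ["cup","syrup","timer","cake_b","lever_pad"]:
    print(n,[(np.round(r["at"],3).tolist(),round(r["score"],2)) for r in tip_of("scene",n)[:1]])
E
```

```text
t17.22 th0.000 off-0.0080 F0.33 act-0.0078
t18.00 th0.160 off-0.0020 F4.30 act-0.0029
t18.73 th0.320 off-0.0020 F7.20 act-0.0032
t19.03 th0.320 off-0.0010 F5.65 act-0.0023
t19.33 th0.320 off0.0000 F6.38 act-0.0014
t19.63 th0.320 off0.0010 F6.43 act-0.0005
t19.93 th0.320 off0.0020 F6.57 act0.0003
t20.23 th0.320 off0.0030 F9.78 act0.0004
t20.53 th0.320 off0.0040 F12.00 act0.0005
held 11.84776452337351 0.0005913247648965101 0.0016118295386053096 21.3333
cup [([0.428, -0.476, 0.004], 0.61)]
syrup [([0.555, -0.312, -0.002], 0.84)]
timer [([0.468, -0.05, 0.001], 0.56)]
cake_b [([0.36, -0.358, -0.0], 0.95)]
lever_pad [([0.559, -0.078, 0.142], 0.79)]
```

View pics/s4.png

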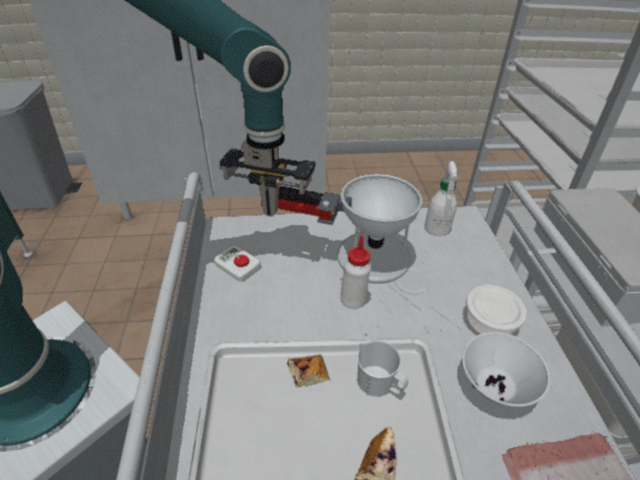

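The lever (about 300,207) is held parallel to the bar at its stop, and the timer, syrup, cup and cake all stand where they were. I'm handing the job in.

```bash
python3 -c "
from h import *
workorder.finish_job(); f,s=F(.32); print(f,offnow(.32,s),s['t'])"
```

```text
the job is handed in; nothing more can be done
the job is handed in; nothing more can be done
```

I pushed the lever to its stop twice with the outside of the closed fingers, letting it spring fully out in between. I handed the job in at about 21 s while holding it at the stop.

- **First push:** the force rose to about 13 N at the stop and was held there for 0.5 s.
- **Release:** the fingers backed about 30 mm clear for 0.8 s. The picture and the network both showed the lever sprung back out.
- **Second push:** held at about 12 N, with the arm at rest. The sharp rise in force came at the same finger position as the first time, within 1 mm of where the model puts the stop.
- **Surroundings:** the last picture shows the lever parallel to the bar, with the fingers on its outer side only. The cup, syrup, timer and cake were measured within 2 mm of their starting places.

No check failed or disagreed. The lever angle came from finger position, force and pictures, as the joint itself can't be read. My last force reading after hand-in was refused because the job was already closed.

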